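# Chase a blind thread on the bench hand tapper

### The job

Take the loose crank handle out of its parking block and seat it fully in the hole at the end of the tapper's crank arm. Cranking by the handle, clockwise seen from above, run the tap into the blank in steps of half a turn forward and a quarter turn back; after two such steps go on forward until you feel the tap meet the bottom of the hole, press it there lightly but firmly, never hard enough to break it, and let go, leaving the handle seated in the crank and the tap resting on the bottom. Touch the crank arm only with the handle and leave the two vials where they are.

Things in the scene. Friction and masses are not known exactly. Their poses are not given: they have to be found in the camera images.
- handle: Loose upright crank handle, 90 g, axis = its z; origin on the axis at the underside of its collar. Below it: steel pin 14 mm diameter, 20 mm long, chamfered. Above it: collar 26 mm diameter, 6 mm high, then a grey round grip 20 mm diameter from 6 to 62 mm above the origin; keep the fingertips 10 mm or more above the origin. Starts standing in the parking block, origin 30 mm above the bench.
- park: Wooden parking block, 56 x 56 mm, 30 mm high, fixed; origin at the centre of its underside. A blind hole (16 mm wide, 24 mm deep) in its top holds the handle at the start, collar on the top face; lift the handle 30 mm to clear it.
- tapper: Grey hand tapper, fixed on the bench; base plate 150 x 110 mm, head 115 mm high. Origin at bench height on the vertical spindle axis, the centre of the crank's circle; its x axis points to the column at its rear. The crank turns above all the rest of the tapper, so the full circle is free.
- crank: Aluminium crank arm on the spindle, 20 mm thick, underside 118 mm and top 138 mm above the bench, hub to 147 mm high within 19 mm of the axis. Origin on the spindle axis at bench height; the arm points along its -x.
- crank_hole (a point): Centre of the mouth of the handle hole, at the arm's top face, 50 mm from the spindle axis, 138 mm above the bench. Through hole 15 mm wide (pin 14 mm, which turns freely in it), small chamfer. The handle is seated when its origin is at this point, collar on the arm.
- tap_turn (a joint): Angle of crank and tap in rad, growing clockwise seen from above; starts between 0 and 0.15, cannot go below -0.05. At value q the arm points along the tapper's -x axis turned by -q about z. The tap sinks 0.8 mm per rad. Friction holds the crank where it is let go, also on the bottom. Normal turning takes about 4 N at the handle, either way round.
- blank: Aluminium blank, 48 x 44 mm flange, 28 mm high, clamped under the tap; origin at its underside on the spindle axis. The bottom of its blind hole cannot be seen: met somewhere between 5.15 and 5.95 rad of tap_turn. From there the push at the handle climbs 8 N per 0.1 rad (springy). Bottomed when pressed for a moment with 3 N or more beyond normal turning; the tap breaks at 15 N beyond.
- vial_a: Small vial with a light cap, 22 mm wide, 51 mm high; bystander. Origin at its underside.
- vial_b: Small vial with a black cap, 22 mm wide, 51 mm high; bystander. Origin at its underside.
There are look-alikes about, which are no part of the job. What is shaped like the handle but blue is not meant.

How it is judged:
By the outcome, as a careful person would: the job done as asked, in the order asked, and still so for the second after the job is handed in, with the robot touching nothing.
It also fails if it takes over 72 s, if anything falls off the work surface, if the arm or the gripper's body presses on something with over 40 N, if the wrist force passes 120 N, or if a joint passes its speed limit or range.

### The arm

A 7-joint arm with a two-finger parallel gripper is mounted at the origin on a cart in front of the work surface, level with it; the furniture and walls round the work are solid. World frame = base frame: x ahead of the robot, y to its left, z up, the work surface at z = 0. Lengths are in m, angles in rad, forces in N, time in s.
With the tool pointing down it reaches from about 0.4 to 0.85 m from the base axis. Payload 6.9 kg.
Tool frame: the origin (TCP) lies at the very end of the fingers, on their centre line; the grasp point (between the pads) lies 19 mm behind it; z points along the fingers, y is the line along which they close (so a half turn about z gives the same grasp; the last joint's range is limited). The gripper opens to 85 mm and grips with 20 to 120 N. Pads are 22 mm wide; open, the fingers measure 114 mm over their backs; the gripper's body (76 mm by 85 mm) begins 54 mm behind the grasp point. The pads swing forward as they close: fully open they stand 13 mm farther back than shut.
Start: joints at [1.312, 0.507, -0.238, 1.5, 0.126, 1.149, -0.155], TCP at [0.222, -0.584, 0.231] pointing down, gripper open.
Joint ranges: [-3.08, 3.08], [-0.24, 2.05], [-1.43, 1.35], [0, 2.5], [-1.52, 4.66], [0.17, 1.96], [-2.89, 2.89]. Speed limits (rad/s): [2.39, 2.39, 3.14, 3.14, 3.14, 3.14, 3.14].

### API

Orientations are given as [roll, pitch, yaw] about the fixed x, y, z axes, in that order (R = Rz(yaw) Ry(pitch) Rx(roll)).
In Python, from plant import get_state, read_camera, job_done, spot_in, outline_of, spot_point gives the robot as it stands.
- The arm moves only by the shell command python3 -m inch 'ROWS'. ROWS is a JSON object whose one key "steps" holds a list of rows, each an object with "delta_rot": the turn, a rotation vector about the tool's x, y, z in degrees, a list of three; "xyz": the shift along the tool's x, y, z in mm, a list of three; "jaw": the finger opening in mm, from 0 to 85.4. A call has 1 to 12 rows; each row is the pose to reach, as a shift and turn from the pose commanded when the call began, along the tool's axes at that moment; what a row does not reach only later rows make up. A row lasts 1/12 s, in which the tool goes at most 41.7 mm and 7.16 degrees, less where a joint would pass 70% of its speed; a pose out of reach is approached as far as the arm can. A call with a gripper value outside its range is refused whole. The fingers move at their own pace and stop on an object; the grip force is fixed at half the most. Time passes only in rows, so rows that repeat a pose let the fingers close. It gives the time, the measured TCP pose, the force, the opening and the grip force at its end, in the units of the state.
- get_state(): the state, without advancing time (a new reading comes with each control period).
- read_camera(name): name is "scene" or "top" or "wrist"; returns a dict with "color" (480x640x3 uint8, red, green, blue), "K" (3x3 intrinsics, pixels), "eye" and "attitude" of the camera in the world. Camera axes: x right, y up, looking along -z (the intrinsics and any distortion apply to the point x, -y, -z); pixel columns grow to the right and rows downward; lengths in m; the calibration is good to about 2 mm. A picture is of the moment at which its call begins. There is no depth.
- job_done(): hands the job in; it is judged then, once.
Trained networks look in the newest picture that a camera, given by its name, has taken for a name from the list of things; names that differ only in an ending like _2 or _b are one class to them, and where a whole thing is asked for, a point or a joint stands for the part that bears it (a point fixed in the world has none). Each returns a list of dicts, best first, with "confidence" (0 to 1); they miss things now and then, are a little off and sometimes report something else, mostly with a low value. They report only what shows in the picture. A call takes as long as a camera call. They do not tell look-alikes from the thing itself.
- spot_in(camera, label): "position" ([column, row] in pixels, amid what is visible of it).
- outline_of(camera, label): "pixels" (480x640 bool, what is visible of it) and "position" ([column, row] in pixels, amid what is visible of it).
- spot_point(camera, label): "position" ([column, row] in pixels: a listed point, or the origin of a listed thing).
The state is a dict: "time_s": time; "q": joint angles; "qd": joint speeds; "joint_efforts": joint torques, N m; "eef_pos": TCP position; "tool_rot": TCP orientation; "ft_force": force on the tool from outside, world axes, zero at the start; "moment": the same for the moment, N m; "grip_width": finger opening in m; "grasp_force": force on a finger pad.
Only numpy, scipy, OpenCV 4.12 (cv2) and the standard library are available. Lean on these libraries where they do the work, as an engineer would, in place of code of your own. Each camera call takes 0.05 s, during which the arm holds its last target. There are 200 camera calls.

## Working session

There is one attempt and no reset: what is moved stays moved. The work goes in short steps, Python scripts to look and compute and a shell command to move; the robot and the scene stay as the last step left them, time stands still between calls to the robot, and variables do not carry over. Pictures are saved under pics/ and viewed, at most 10 in all, crops included, and the job is handed in when it is done.

```bash
ls; mkdir -p pics; cat > h.py <<'E'
import numpy as np, cv2
from plant import *
from scipy.spatial.transform import Rotation as R
def rot(a):
    a=np.array(a,float)
    if a.shape==(3,3): return a
    if a.size==4: return R.from_quat(a).as_matrix()
    return R.from_euler('xyz',a).as_matrix()
def ray(c,px,z):
    K=np.array(c['K']);d=np.array([(px[0]-K[0,2])/K[0,0],-(px[1]-K[1,2])/K[1,1],-1])
    d=rot(c['attitude'])@d; e=np.array(c['eye']); return e+d*(z-e[2])/d[2]
def proj(c,p):
    K=np.array(c['K']);v=rot(c['attitude']).T@(np.array(p)-np.array(c['eye']));v=v/-v[2]
    return np.array([K[0,0]*v[0]+K[0,2],-K[1,1]*v[1]+K[1,2]])
E
python3 - <<'E'
from h import *
s=get_state();print({k:s[k] for k in('time_s','eef_pos','tool_rot','ft_force','grip_width')})
Z={'handle':.03,'park':0,'tapper':0,'crank_hole':.138,'blank':.03,'vial_a':0,'crank':0}
for n in('top','scene'):
    c=read_camera(n);print(n,c['eye'],c['attitude'],c['K'],[k for k in c])
    cv2.imwrite(f'pics/{n}0.png',c['color'][:,:,::-1])
    for l,z in Z.items():
        for r in spot_point(n,l)[:4]: print(l,round(r['confidence'],2),np.round(r['position'],1),np.round(ray(c,r['position'],z),4))
E
```

```text
pics
{'time_s': 0.0, 'eef_pos': array([ 0.22215984, -0.58364465,  0.2304067 ]), 'tool_rot': array([-3.13977552e+00,  3.24857381e-05,  3.63874946e-01]), 'ft_force': array([-0.05956674,  1.42119547,  0.16523431]), 'grip_width': 0.08511011706143422}
top [0.43250712 0.02368406 1.03535466] [ 0.05901804  0.02832946 -1.58175354] [[492.9720868    0.         316.06744921]
 [  0.         492.9720868  230.37712403]
 [  0.           0.           1.        ]] ['color', 'K', 'eye', 'attitude']
handle 0.63 [240.7 206.9] [0.5426 0.2062 0.03  ]
handle 0.59 [282.8 201.4] [0.5527 0.1192 0.03  ]
handle 0.56 [246.4 242.8] [0.4685 0.1946 0.03  ]
park 0.75 [243.6 208.1] [0.5433 0.2055 0.    ]
tapper 0.83 [429.9 194.5] [ 0.5665 -0.1876  0.    ]
blank 0.56 [433.7 196.9] [ 0.5576 -0.1891  0.03  ]
vial_a 0.55 [302.8 270.6] [0.4099 0.0811 0.    ]
vial_a 0.54 [312.1 257. ] [0.4382 0.0613 0.    ]
crank 0.78 [431.9 193.3] [ 0.5689 -0.1918  0.    ]
crank 0.32 [304.9 269.7] [0.4118 0.0767 0.    ]
scene [-0.07935325 -0.42958134  0.53081297] [ 1.04147498  0.01346392 -0.88170885] [[573.95787837   0.         314.21762038]
 [  0.         573.95787837 257.63946794]
 [  0.           0.           1.        ]] ['color', 'K', 'eye', 'attitude']
handle 0.97 [238.7 273.4] [0.46   0.1855 0.03  ]
handle 0.59 [268.6 250.3] [0.5471 0.1999 0.03  ]
handle 0.56 [300.2 267.2] [0.538  0.1183 0.03  ]
park 0.86 [268.1 264.1] [0.5474 0.2036 0.    ]
tapper 0.88 [476.2 345.5] [ 0.5672 -0.1906  0.    ]
crank_hole 0.77 [454.9 267.5] [ 0.5297 -0.1596  0.138 ]
blank 0.93 [476.6 338.1] [ 0.5458 -0.1974  0.03  ]
vial_a 0.71 [263.7 321.7] [0.4174 0.0898 0.    ]
vial_a 0.67 [286.8 322.1] [0.4389 0.0612 0.    ]
```

View pics/top0.png

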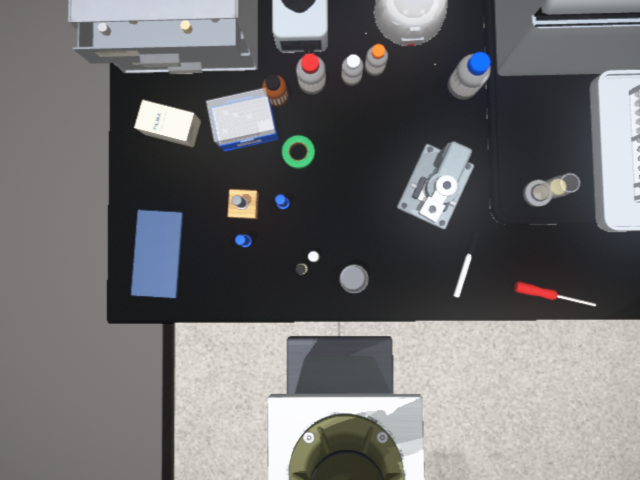

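View pics/scene0.png

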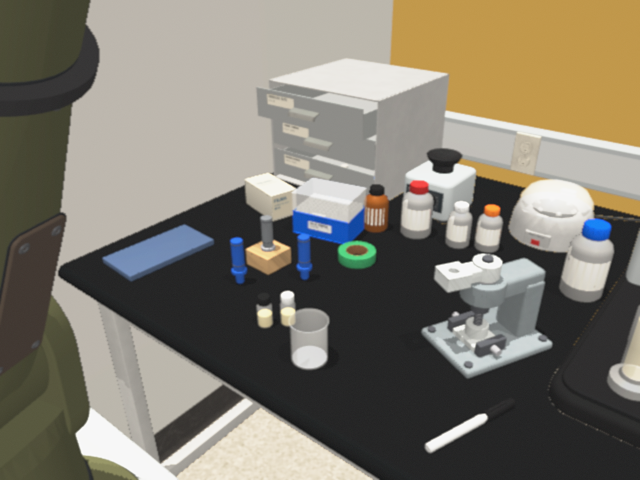

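The top view shows the grey handle in the wooden block at (241,203). The blue look-alikes are at (282,201) and (243,240). The tapper hub is at (446,185) and the crank end near (431,210). The scene view agrees. Next I move over the tapper to look with the wrist camera.

```bash
python3 -m inch '{"steps":[{"delta_rot":[0,0,0],"xyz":[35,-20,-15],"jaw":60},{"delta_rot":[0,0,0],"xyz":[70,-40,-30],"jaw":60},{"delta_rot":[0,0,0],"xyz":[105,-60,-45],"jaw":60},{"delta_rot":[0,0,0],"xyz":[140,-80,-60],"jaw":60},{"delta_rot":[0,0,0],"xyz":[175,-100,-70],"jaw":60},{"delta_rot":[0,0,0],"xyz":[210,-120,-70],"jaw":60},{"delta_rot":[0,0,0],"xyz":[245,-140,-70],"jaw":60},{"delta_rot":[0,0,0],"xyz":[280,-160,-70],"jaw":60},{"delta_rot":[0,0,0],"xyz":[315,-180,-70],"jaw":60},{"delta_rot":[0,0,0],"xyz":[350,-200,-70],"jaw":60},{"delta_rot":[0,0,0],"xyz":[385,-220,-70],"jaw":60},{"delta_rot":[0,0,0],"xyz":[410,-235,-70],"jaw":60}]}'
python3 - <<'E'
from h import *
c=read_camera('wrist');s=get_state();print(s['time_s'],s['eef_pos'],s['tool_rot'],s['qd'].round(3),s['q'].round(2))
print(c['eye'],c['attitude'],c['K'])
cv2.imwrite('pics/w1.png',c['color'][:,:,::-1])
for l,z in {'tapper':0,'crank':0,'crank_hole':.138}.items():
    for r in spot_point('wrist',l)[:2]: print(l,round(r['confidence'],2),np.round(r['position'],1),np.round(ray(c,r['position'],z),4))
E
```

```text
time_s: 1.8
eef_pos: [0.524, -0.2148, 0.3016]
tool_rot: [-3.141, -0.002, 0.367]
ft_force: [0.2, 0.1, 1.0]
grip_width: 0.0599
grasp_force: 0.0
1.85 [ 0.52717425 -0.20919377  0.30154219] [-3.13835801 -0.00508929  0.37366721] [ 0.05  -0.019  0.013  0.039 -0.019 -0.004  0.131] [ 0.59  0.38 -0.38  1.54  0.14  1.25 -1.  ]
[ 0.59999732 -0.18403838  0.44389509] [-3.20764518e-01  1.11138674e-03 -1.20372128e+00] [[420.75120068   0.         318.33148196]
 [  0.         420.75120068 241.1840113 ]
 [  0.           0.           1.        ]]
tapper 0.96 [309.6 137.8] [ 0.5635 -0.1879  0.    ]
crank_hole 0.95 [249.4 188.3] [ 0.5251 -0.1582  0.138 ]
```

View pics/w1.png

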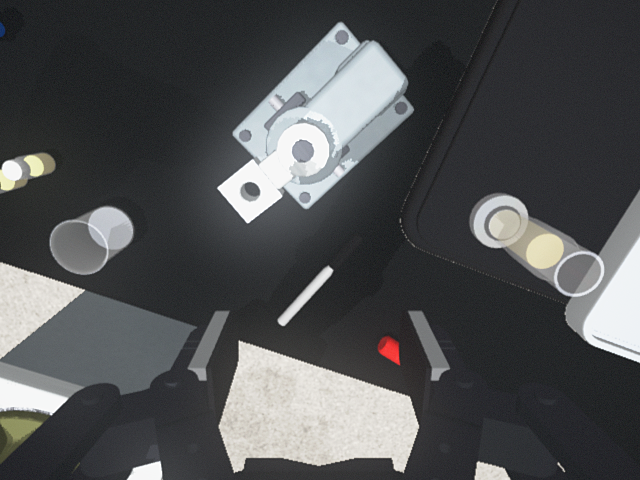

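The wrist view shows the crank hole at (250,190) and the hub at (303,151). Now over to the handle.

```bash
python3 -m inch '{"steps":[{"delta_rot":[0,0,0],"xyz":[15,-35,5],"jaw":60},{"delta_rot":[0,0,0],"xyz":[30,-70,15],"jaw":60},{"delta_rot":[0,0,0],"xyz":[45,-105,25],"jaw":60},{"delta_rot":[0,0,0],"xyz":[60,-140,35],"jaw":60},{"delta_rot":[0,0,0],"xyz":[75,-175,45],"jaw":60},{"delta_rot":[0,0,0],"xyz":[90,-210,55],"jaw":60},{"delta_rot":[0,0,0],"xyz":[105,-245,65],"jaw":60},{"delta_rot":[0,0,0],"xyz":[120,-280,75],"jaw":60},{"delta_rot":[0,0,0],"xyz":[135,-315,85],"jaw":60},{"delta_rot":[0,0,0],"xyz":[150,-350,95],"jaw":60},{"delta_rot":[0,0,0],"xyz":[164,-378,100],"jaw":60},{"delta_rot":[0,0,0],"xyz":[164,-378,100],"jaw":60}]}'
python3 -m inch '{"steps":[{"delta_rot":[0,0,0],"xyz":[0,0,0],"jaw":60},{"delta_rot":[0,0,0],"xyz":[0,0,0],"jaw":60},{"delta_rot":[0,0,0],"xyz":[0,0,0],"jaw":60}]}'
python3 - <<'E'
from h import *
c=read_camera('wrist');s=get_state();print(s['time_s'],s['eef_pos'],s['tool_rot'],s['ft_force'].round(2))
T=rot(s['tool_rot']);print('cam in tool',T.T@(np.array(c['eye'])-s['eef_pos']), 'tip px',proj(c,s['eef_pos']))
cv2.imwrite('pics/w2.png',c['color'][:,:,::-1])
for l,z in {'handle':.03,'park':0}.items():
    for r in spot_point('wrist',l)[:2]:
        p=ray(c,r['position'],z);print(l,round(r['confidence'],2),np.round(r['position'],1),np.round(p,4),'tool d mm',(T.T@(p-s['eef_pos'])*1e3).round(1))
E
```

```text
time_s: 3.0
eef_pos: [0.5397, 0.1991, 0.2004]
tool_rot: [-3.138, -0.0, 0.37]
ft_force: [-0.1, -0.5, 0.7]
grip_width: 0.0602
grasp_force: 0.0
time_s: 3.25
eef_pos: [0.5413, 0.1903, 0.2015]
tool_rot: [3.14, 0.0, 0.36]
ft_force: [-0.0, -1.6, -0.6]
grip_width: 0.06
grasp_force: 0.0
3.3 [0.54131113 0.19044746 0.20156565] [ 3.14035076e+00 -1.19689795e-04  3.60186055e-01] [-0.    0.51  0.7 ]
cam in tool [ 0.08219703 -0.00140993 -0.142065  ] tip px [322.07485604 327.29329829]
handle 0.86 [278.9 279.6] [0.4777 0.202  0.03  ] tool d mm [-55.5 -33.4 171.5]
handle 0.61 [399.7 227.9] [0.5522 0.1283 0.03  ] tool d mm [-11.8  61.8 171.6]
park 0.6 [302.4 186.3] [0.5504 0.2092 0.    ] tool d mm [ 15.1 -14.6 201.5]
park 0.42 [374.4 361.9] [ 0.4157  0.0873 -0.    ] tool d mm [-153.9   52.   201.6]
```

View pics/w2.png

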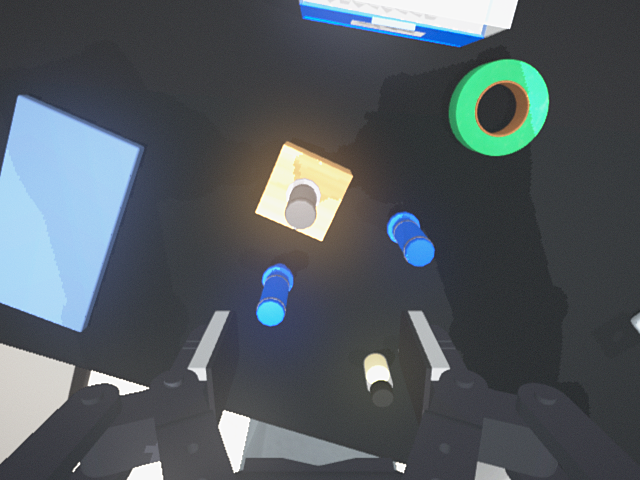

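The wrist view shows the handle's grip top at (301,214) and its collar at (304,190) on the block. The blue ones stand at (276,295) and (410,240). I'll work out the offset.

```bash
python3 - <<'E'
from h import *
c=read_camera('wrist');s=get_state();T=rot(s['tool_rot']);print(s['eef_pos'],s['tool_rot'])
for px,z in (((301,214),.092),((304,190),.033)):
    p=ray(c,px,z);print(p,(T.T@(p-s['eef_pos'])*1e3).round(1))
for r in outline_of('wrist','park')[:2]:
    m=r['pixels'];print(r['confidence'],r['position'])
# block top corners at z=.03
q=[ray(c,px,.03) for px in ((287,141),(352,175),(323,241),(255,214))]
print('block',np.round(q,4),np.mean(q,0))
c=read_camera('top')
print('top',ray(c,(240.5,201.5),.092),ray(c,(243,203.5),.03))
c=read_camera('scene')
print('scene',ray(c,(266.5,218),.092),ray(c,(268.5,247),.036))
E
```

```text
[0.54105405 0.19157988 0.20159199] [ 3.14104996e+00 -3.53923030e-04  3.61624481e-01]
[0.55160912 0.20829609 0.092     ] [ 15.7 -12.  109.6]
[0.5544094  0.20936364 0.033     ] [ 18.7 -12.  168.6]
0.88 [307.2, 178.8]
block [[0.5834 0.2332 0.03  ]
 [0.5771 0.1796 0.03  ]
 [0.5209 0.1813 0.03  ]
 [0.5229 0.2381 0.03  ]] [0.55108712 0.20806503 0.03      ]
top [0.54631234 0.19529572 0.092     ] [0.54957808 0.20141052 0.03      ]
scene [0.54941122 0.20247682 0.092     ] [0.54809993 0.2006363  0.036     ]
```

```bash
python3 -m inch '{"steps":[{"delta_rot":[0,0,0],"xyz":[16,-12,0],"jaw":60},{"delta_rot":[0,0,0],"xyz":[16,-12,30],"jaw":60},{"delta_rot":[0,0,0],"xyz":[16,-12,60],"jaw":60},{"delta_rot":[0,0,0],"xyz":[16,-12,85],"jaw":60},{"delta_rot":[0,0,0],"xyz":[16,-12,90],"jaw":60},{"delta_rot":[0,0,0],"xyz":[16,-12,90],"jaw":60},{"delta_rot":[0,0,0],"xyz":[16,-12,90],"jaw":60}]}'
python3 - <<'E'
from h import *
c=read_camera('wrist');s=get_state();T=rot(s['tool_rot']);print(s['time_s'],s['eef_pos'],s['tool_rot'],s['ft_force'].round(2))
P=lambda d:proj(c,s['eef_pos']+T@np.array(d)).round(1)
h=.092;t=(s['eef_pos'][2]-h)
print('expected top centre px',P([0,0,t]),'per 5mm x,y',P([.005,0,t]),P([0,.005,t]))
cv2.imwrite('pics/w3.png',c['color'][150:480,160:480,::-1])
E
```

```text
time_s: 4.18
eef_pos: [0.5518, 0.2102, 0.1122]
tool_rot: [-3.141, -0.001, 0.364]
ft_force: [0.7, -0.0, -0.1]
grip_width: 0.0602
grasp_force: 0.0
4.2333 [0.55226329 0.21049245 0.11286628] [-3.14132779e+00 -2.27502193e-03  3.63750457e-01] [-0.13 -0.07  0.48]
expected top centre px [322.  302.1] per 5mm x,y [322.  291.4] [333.7 302.1]
```

View pics/w3.png

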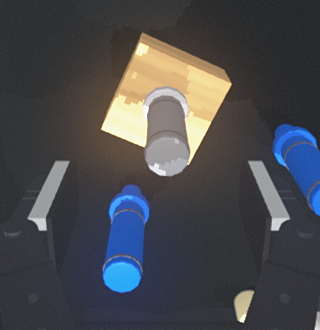

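The handle top is at about (327,306) against an expected (322,302), so I correct by about 2 mm in x and y, descend and grip.

```bash
python3 -m inch '{"steps":[{"delta_rot":[0,0,0],"xyz":[-2,2,15],"jaw":60},{"delta_rot":[0,0,0],"xyz":[-2,2,35],"jaw":60},{"delta_rot":[0,0,0],"xyz":[-2,2,55],"jaw":60},{"delta_rot":[0,0,0],"xyz":[-2,2,66],"jaw":60},{"delta_rot":[0,0,0],"xyz":[-2,2,66],"jaw":60},{"delta_rot":[0,0,0],"xyz":[-2,2,66],"jaw":40},{"delta_rot":[0,0,0],"xyz":[-2,2,66],"jaw":10},{"delta_rot":[0,0,0],"xyz":[-2,2,66],"jaw":10},{"delta_rot":[0,0,0],"xyz":[-2,2,66],"jaw":10},{"delta_rot":[0,0,0],"xyz":[-2,2,66],"jaw":10},{"delta_rot":[0,0,0],"xyz":[-2,2,66],"jaw":10},{"delta_rot":[0,0,0],"xyz":[-2,2,66],"jaw":10}]}'
```

```text
time_s: 5.23
eef_pos: [0.5512, 0.2074, 0.0467]
tool_rot: [3.141, -0.002, 0.363]
ft_force: [-0.3, -1.3, 6.9]
grip_width: 0.0186
grasp_force: 58.3
```

```bash
python3 -m inch '{"steps":[{"delta_rot":[0,0,0],"xyz":[0,0,-8],"jaw":10},{"delta_rot":[0,0,0],"xyz":[0,0,-20],"jaw":10},{"delta_rot":[0,0,0],"xyz":[0,0,-35],"jaw":10},{"delta_rot":[0,0,0],"xyz":[0,0,-60],"jaw":10},{"delta_rot":[0,0,0],"xyz":[0,0,-90],"jaw":10},{"delta_rot":[0,0,0],"xyz":[0,0,-120],"jaw":10},{"delta_rot":[0,0,0],"xyz":[0,0,-150],"jaw":10},{"delta_rot":[0,0,0],"xyz":[0,0,-165],"jaw":10},{"delta_rot":[0,0,0],"xyz":[0,0,-170],"jaw":10},{"delta_rot":[0,0,0],"xyz":[0,0,-170],"jaw":10},{"delta_rot":[0,0,0],"xyz":[0,0,-170],"jaw":10}]}'
python3 - <<'E'
from h import *
c=read_camera('wrist');s=get_state();T=rot(s['tool_rot']);print(s['time_s'],s['eef_pos'],s['tool_rot'],s['ft_force'].round(2),s['grip_width'])
P=lambda d:proj(c,s['eef_pos']+T@np.array(d)).round(1)
print('expected origin px',P([0,0,.0165]),'pin end',P([0,0,.0365]),'top',P([0,0,-.0455]))
cv2.imwrite('pics/w4.png',cv2.resize(c['color'][230:480,200:440,::-1],None,fx=2,fy=2))
for r in spot_point('wrist','handle')[:2]: print(r)
E
```

```text
time_s: 6.15
eef_pos: [0.5497, 0.2071, 0.2146]
tool_rot: [3.141, 0.001, 0.364]
ft_force: [-0.9, 0.1, -1.8]
grip_width: 0.0187
grasp_force: 58.6
6.2 [0.54945065 0.20689191 0.21397961] [3.14148563e+00 2.32119572e-03 3.63860509e-01] [-1.13 -0.45 -0.49] 0.018611070770668408
expected origin px [322.3 307.1] pin end [322.  287.2] top [324.2 409.3]
{'position': [293.5, 284.2], 'confidence': 0.94}
{'position': [322.2, 307.2], 'confidence': 0.91}
```

View pics/w4.png

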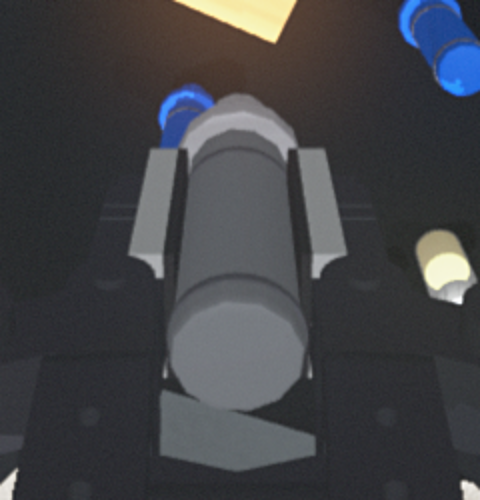

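The handle is held straight in the jaws: top face near (319,407), pin near (319,283), and the network origin matches the expected pixel. Now I move to a lookout next to the crank hole.

```bash
python3 -m inch '{"steps":[{"delta_rot":[0,0,0],"xyz":[-10,17,0],"jaw":10},{"delta_rot":[0,0,0],"xyz":[-28,48,0],"jaw":10},{"delta_rot":[0,0,0],"xyz":[-48,83,0],"jaw":10},{"delta_rot":[0,0,0],"xyz":[-68,117,0],"jaw":10},{"delta_rot":[0,0,0],"xyz":[-88,152,0],"jaw":10},{"delta_rot":[0,0,0],"xyz":[-108,186,0],"jaw":10},{"delta_rot":[0,0,0],"xyz":[-128,221,0],"jaw":10},{"delta_rot":[0,0,0],"xyz":[-148,255,0],"jaw":10},{"delta_rot":[0,0,0],"xyz":[-168,290,0],"jaw":10},{"delta_rot":[0,0,0],"xyz":[-183,316,0],"jaw":10},{"delta_rot":[0,0,0],"xyz":[-193,332,0],"jaw":10},{"delta_rot":[0,0,0],"xyz":[-193,332,0],"jaw":10}]}'
python3 -m inch '{"steps":[{"delta_rot":[0,0,0],"xyz":[0,0,0],"jaw":10},{"delta_rot":[0,0,0],"xyz":[0,0,0],"jaw":10},{"delta_rot":[0,0,0],"xyz":[0,0,0],"jaw":10}]}'
python3 - <<'E'
from h import *
for i in range(2):
    c=read_camera('wrist');s=get_state();T=rot(s['tool_rot']);print(s['time_s'],s['eef_pos'],s['tool_rot'],s['ft_force'].round(2),s['grip_width'],c['eye'])
    for l,z in (('crank_hole',.138),('tapper',0),('handle',0)):
        for r in spot_point('wrist',l)[:2]: 
            p=ray(c,r['position'],z);print(l,r,p.round(4),(T.T@(p-s['eef_pos'])*1e3).round(1))
cv2.imwrite('pics/w5.png',cv2.resize(c['color'][160:360,180:480,::-1],None,fx=2.5,fy=2.5))
E
```

```text
time_s: 7.25
eef_pos: [0.4858, -0.1771, 0.2136]
tool_rot: [-3.142, 0.004, 0.356]
ft_force: [0.1, -0.5, -1.1]
grip_width: 0.0185
grasp_force: 58.7
time_s: 7.5
eef_pos: [0.4881, -0.17, 0.2148]
tool_rot: [-3.14, 0.0, 0.366]
ft_force: [0.4, -0.6, -1.6]
grip_width: 0.0187
grasp_force: 58.7
7.55 [ 0.48817516 -0.17006291  0.21497069] [-3.14065551e+00  1.66248495e-04  3.66145734e-01] [ 0.07  0.07 -0.6 ] 0.01865648988424399 [ 0.56441879 -0.13929711  0.35698139]
crank_hole {'position': [328.9, 190.8], 'confidence': 0.83} [ 0.5241 -0.1603  0.138 ] [37.   3.8 77. ]
tapper {'position': [374.4, 123.3], 'confidence': 0.8} [ 0.5641 -0.1879  0.    ] [ 64.6  44.  214.9]
handle {'position': [322.3, 308.9], 'confidence': 0.95} [ 0.3911 -0.2091  0.    ] [-104.6    1.9  215. ]
handle {'position': [7.8, 171.3], 'confidence': 0.49} [0.4166 0.0869 0.    ] [  25.2 -265.4  215.2]
7.75 [ 0.48817922 -0.17084934  0.21530994] [-3.14151047e+00 -9.68772891e-05  3.65108757e-01] [ 0.07  0.49 -1.76] 0.018418330510341235 [ 0.56442012 -0.13983508  0.35745022]
crank_hole {'position': [327.0, 191.2], 'confidence': 0.83} [ 0.5236 -0.1602  0.138 ] [36.9  2.7 77.3]
tapper {'position': [371.5, 122.2], 'confidence': 0.75} [ 0.5643 -0.1862  0.    ] [ 65.6  41.5 215.3]
handle {'position': [324.1, 306.7], 'confidence': 0.97} [ 0.3938 -0.2107 -0.    ] [-102.4    3.6  215.3]
handle {'position': [370.1, 122.1], 'confidence': 0.52} [ 0.5639 -0.1851  0.    ] [ 65.6  40.4 215.3]
```

View pics/w5.png

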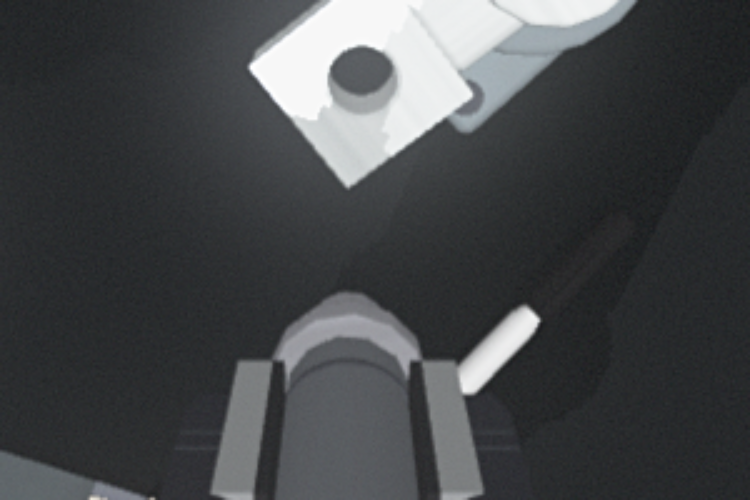

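The hole mouth is centred at about (325,191.6), and the held pin's axis column is about 319. I'll refine with an edge fit of the held handle and the hole.

```bash
python3 - <<'E'
from h import *
c=read_camera('wrist');s=get_state();T=rot(s['tool_rot']);np.set_printoptions(linewidth=200)
g=cv2.cvtColor(c['color'],cv2.COLOR_RGB2GRAY)
print('col profile 319 rows 268..312',g[268:312,317:322].mean(1).astype(int))
for r in (282,288,294): print('row',r,'cols 285..355',g[r-1:r+2,285:355].mean(0).astype(int))
P=lambda d:proj(c,s['eef_pos']+T@np.array(d)).round(1)
a=np.linspace(0,2*np.pi,73)
for n,r,z in (('pin end',.006,.0365),('pin ch',.007,.0355),('collar lo',.013,.0165),('collar hi',.013,.0105),('grip lo',.01,.0105),('grip top',.01,-.0455)):
    q=np.array([P([r*np.cos(t),r*np.sin(t),z]) for t in a]);print(n,'c',P([0,0,z]),'min',q.min(0),'max',q.max(0))
# hole: fit ellipse on mouth
roi=g[165:215,300:350]; print('hole rows col325',g[170:212,324:327].mean(1).astype(int));print('hole cols row190',g[189:192,300:350].mean(0).astype(int))
for px in ((325,191.6),):
    p=ray(c,px,.138);print(p,(T.T@(p-s['eef_pos'])*1e3).round(1))
for k in (7.5,8.5):
  q=np.array([proj(c,p+k/1e3*np.array([np.cos(t),np.sin(t),0])) for t in a]);print('mouth r',k,q.min(0).round(1),q.max(0).round(1))
E
```

```text
col profile 319 rows 268..312 [ 47  46  46  46  45  44  45  43  64  99 115 114 116 120 119 122 123 133 157 169 165 160 159 157 157 158 144  97  88  90  91  92  91  91  88  76  70  81  89  91  91  90  92  90]
row 282 cols 285..355 [ 45  47  46  48  46  48  48  47  46  48  47  47  47  46  48  50  47  45  48  52  63  78  95 108 117 118 118 121 119 118 118 120 119 122 120 120 121 121 119 118 117 117 116 112 114 105  84  57  50
  42  43  43  43  44  42  45  43  44  45  43  43  41  43  44  44  42  44  44  45  42]
row 288 cols 285..355 [ 45  46  46  45  44  45  47  46  47  45  47  50  70  85  97 113 119 122 127 131 143 152 154 157 158 161 163 163 165 164 166 167 167 166 164 164 164 164 164 164 162 158 156 153 146 142 137 132 128
 126 123 120 118 107  87  61  44  41  44  44  45  43  45  44  42  45  43  44  44  42]
row 294 cols 285..355 [ 46  46  46  49  44  46  45  58  98 122 125 132 140 149 158 159 157 156 156 157 158 157 157 157 157 156 155 151 139 130 123 123 131 132 133 134 135 134 139 138 144 145 146 154 156 157 157 156 158
 155 157 157 157 158 152 140 127 118 111 104  89  66  41  41  4
[... 228 characters left out ...]
] min [290.6 284.9] max [354.6 342.1]
grip lo c [322.6 314.2] min [297.9 291.8] max [347.2 335.8]
grip top c [324.4 410.5] min [288.6 380.4] max [360.1 439.1]
hole rows col325 [247 247 247 247 247 248 252 224 103  87  95  96  96  94  95  94  94  94  94  92  92  95  91  92  91  88 101 138 169 166 164 166 167 166 179 204 215 215 218 215 216 214]
hole cols row190 [247 247 247 247 247 247 247 248 247 233 155 126 103  88  90  93  91  94  93  92  93  94  92  93  93  93  93  92  93  91  92  91  90  95 118 150 160 179 218 228 239 238 237 237 237 239 239 239 238
 238]
[ 0.52285707 -0.16006146  0.138     ] [36.6  1.8 77.4]
mouth r 7.5 [310.8 177.5] [339.2 205.4]
mouth r 8.5 [308.9 175.6] [341.1 207.2]
```

```bash
python3 -m inch '{"steps":[{"delta_rot":[0,0,0],"xyz":[18,1,0],"jaw":10},{"delta_rot":[0,0,0],"xyz":[37.4,2.6,0],"jaw":10},{"delta_rot":[0,0,0],"xyz":[37.4,2.6,15],"jaw":10},{"delta_rot":[0,0,0],"xyz":[37.4,2.6,30],"jaw":10},{"delta_rot":[0,0,0],"xyz":[37.4,2.6,34],"jaw":10},{"delta_rot":[0,0,0],"xyz":[37.4,2.6,34],"jaw":10},{"delta_rot":[0,0,0],"xyz":[37.4,2.6,34],"jaw":10},{"delta_rot":[0,0,0],"xyz":[37.4,2.6,34],"jaw":10}]}'
python3 - <<'E'
from h import *
c=read_camera('wrist');s=get_state();T=rot(s['tool_rot']);print(s['time_s'],s['eef_pos'],s['tool_rot'],s['ft_force'].round(2))
cv2.imwrite('pics/w6.png',cv2.resize(c['color'][180:340,220:420,::-1],None,fx=4,fy=3.75,interpolation=cv2.INTER_CUBIC))
c=read_camera('scene');g=c['color'][200:320,400:540,::-1]
cv2.imwrite('pics/s6.png',cv2.resize(g,None,fx=5,fy=5,interpolation=cv2.INTER_CUBIC))
E
```

```text
time_s: 8.62
eef_pos: [0.5242, -0.1609, 0.1821]
tool_rot: [3.141, -0.001, 0.363]
ft_force: [0.9, -0.1, -1.1]
grip_width: 0.0186
grasp_force: 58.7
8.6667 [ 0.52425893 -0.16094597  0.18222464] [ 3.14063911e+00 -1.17105600e-03  3.63435791e-01] [ 0.08  0.25 -0.46]
```

View pics/w6.png

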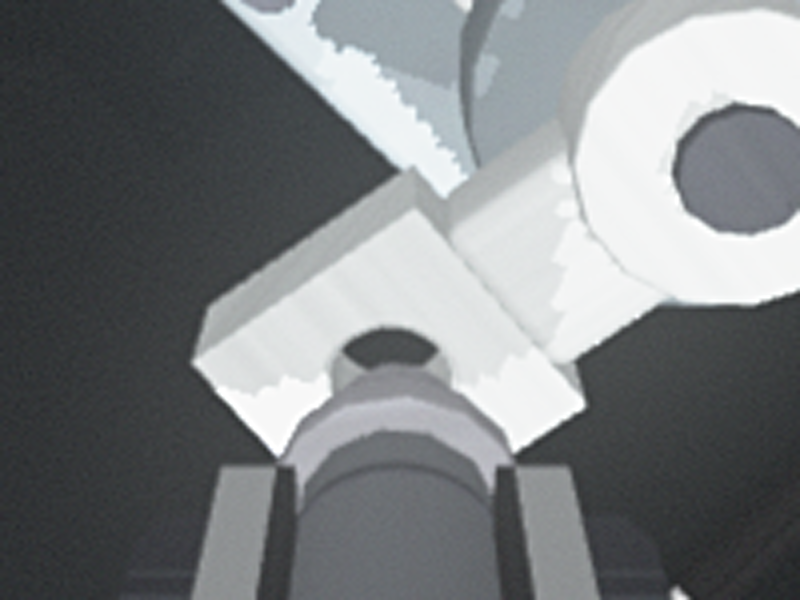

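The hole mouth is centred at col 318 with its far rim at row 267, and the handle axis is at col 319.2. I'm almost aligned and only need to check the x residual.

```bash
python3 - <<'E'
from h import *
c=read_camera('wrist');s=get_state();T=rot(s['tool_rot']);z=s['eef_pos'][2]-.138
g=cv2.cvtColor(c['color'],cv2.COLOR_RGB2GRAY)
print('rows 260..300 col318',g[260:300,316:321].mean(1).astype(int))
P=lambda d:proj(c,s['eef_pos']+T@np.array(d)).round(2)
print('axis at mouth',P([0,0,z]),'far rim',P([.0075,0,z]),'+1mm',P([.0085,0,z]),'pin apex',P([.007,0,.0355]),P([.006,0,.0365]),'collar hi',P([.013,0,.0105]))
print(s['eef_pos'])
E
```

```text
rows 260..300 col318 [228 228 228 228 229 228 209 150  80  75  79  79  80  79  79  77  92 124
 140 139 138 143 144 144 146 155 179 196 191 187 183 181 183 182 164 116
 111 112 114 113]
axis at mouth [321.63 280.5 ] far rim [321.67 266.03] +1mm [321.68 264.07] pin apex [321.8  274.03] [321.78 275.19] collar hi [322.3  284.69]
[ 0.52417917 -0.16087916  0.18207141]
```

```bash
python3 -m inch '{"steps":[{"delta_rot":[0,0,0],"xyz":[0.2,-0.5,2],"jaw":10},{"delta_rot":[0,0,0],"xyz":[0.2,-0.5,4],"jaw":10},{"delta_rot":[0,0,0],"xyz":[0.2,-0.5,6],"jaw":10},{"delta_rot":[0,0,0],"xyz":[0.2,-0.5,8],"jaw":10},{"delta_rot":[0,0,0],"xyz":[0.2,-0.5,9],"jaw":10},{"delta_rot":[0,0,0],"xyz":[0.2,-0.5,10],"jaw":10},{"delta_rot":[0,0,0],"xyz":[0.2,-0.5,10],"jaw":10}]}'
```

```text
time_s: 9.35
eef_pos: [0.5237, -0.1601, 0.171]
tool_rot: [-3.141, 0.0, 0.364]
ft_force: [-0.4, 0.1, -1.6]
grip_width: 0.0184
grasp_force: 58.7
```

```bash
python3 -m inch '{"steps":[{"delta_rot":[0,0,0],"xyz":[0,0,3],"jaw":10},{"delta_rot":[0,0,0],"xyz":[0,0,6],"jaw":10},{"delta_rot":[0,0,0],"xyz":[0,0,9],"jaw":10},{"delta_rot":[0,0,0],"xyz":[0,0,12],"jaw":10},{"delta_rot":[0,0,0],"xyz":[0,0,14],"jaw":10},{"delta_rot":[0,0,0],"xyz":[0,0,14],"jaw":10}]}'
```

```text
time_s: 9.85
eef_pos: [0.5236, -0.1601, 0.1567]
tool_rot: [-3.141, 0.001, 0.364]
ft_force: [-0.0, 0.8, -0.6]
grip_width: 0.0186
grasp_force: 58.7
```

```bash
python3 -m inch '{"steps":[{"delta_rot":[0,0,0],"xyz":[0,0,1],"jaw":10},{"delta_rot":[0,0,0],"xyz":[0,0,1.5],"jaw":10},{"delta_rot":[0,0,0],"xyz":[0,0,1.8],"jaw":10},{"delta_rot":[0,0,0],"xyz":[0,0,1.8],"jaw":10},{"delta_rot":[0,0,0],"xyz":[0,0,1.8],"jaw":10}]}'
python3 - <<'E'
from h import *
for i in range(4):
    c=read_camera('wrist');s=get_state();T=rot(s['tool_rot']);print(s['time_s'],s['eef_pos'],s['tool_rot'],s['ft_force'].round(2))
    for l,z in (('tapper',0),('crank',0),('blank',0)):
        for r in spot_point('wrist',l)[:1]: p=ray(c,r['position'],z);print(l,r['confidence'],p.round(4))
    # hub screw circle
g=cv2.cvtColor(c['color'],cv2.COLOR_RGB2GRAY)
cv2.imwrite('pics/w7.png',c['color'][:,:,::-1])
m=((g<150)).astype(np.uint8)
n,lab,st,ce=cv2.connectedComponentsWithStats(m[150:340,300:520])
for i in range(1,n):
    if 150<st[i,4]<3000: 
        px=ce[i]+[300,150];print('blob',st[i],px,ray(c,px,.147).round(4))
E
```

```text
time_s: 10.27
eef_pos: [0.5239, -0.1602, 0.1556]
tool_rot: [3.141, -0.0, 0.364]
ft_force: [0.0, 0.5, -0.7]
grip_width: 0.019
grasp_force: 58.7
10.3167 [ 0.52391233 -0.16018359  0.15558783] [ 3.14149782e+00 -1.52717326e-04  3.63789124e-01] [ 0.32 -0.35 -1.17]
tapper 0.83 [ 0.565  -0.1846  0.    ]
10.5167 [ 0.5238924  -0.16020378  0.15553275] [ 3.14154348e+00 -8.44011658e-05  3.63797040e-01] [-0.02 -0.52  0.26]
tapper 0.64 [ 0.565  -0.1858  0.    ]
10.7167 [ 0.5238917  -0.16016688  0.15551681] [ 3.14158498e+00 -6.31013450e-05  3.63840748e-01] [-0.24  0.2  -0.36]
tapper 0.92 [ 0.5637 -0.1885  0.    ]
10.9167 [ 0.52386952 -0.16017006  0.15549606] [-3.14155495e+00 -4.06214178e-05  3.63728628e-01] [-0.59 -0.44 -0.53]
tapper 0.77 [ 0.5646 -0.1869  0.    ]
blob [ 16   0  47  32 465] [336.49677419 162.94408602] [ 0.5828 -0.1429  0.147 ]
blob [  38    0   79   91 1046] [366.79827916 175.34130019] [ 0.5825 -0.1547  0.147 ]
blob [  0  64  25  45 578] [308.0449827  237.12629758] [ 0.5532 -0.1431  0.147 ]
blob [ 101   74   42   40 1296] [421.34182099 243.73842593] [ 0.566  -0.1841  0.147 ]
blob [  0 131  47  19 175] [323.28       286.38857143] [ 0.5363 -0.1558  0.147 ]
```

```bash
python3 -m inch '{"steps":[{"delta_rot":[0,0,0],"xyz":[0,0,0.6],"jaw":10},{"delta_rot":[0,0,0],"xyz":[0,0,0.6],"jaw":10},{"delta_rot":[0,0,0],"xyz":[0,0,0.6],"jaw":10}]}'
python3 -m inch '{"steps":[{"delta_rot":[0,0,0],"xyz":[0,0,0.6],"jaw":10},{"delta_rot":[0,0,0],"xyz":[0,0,0.6],"jaw":10},{"delta_rot":[0,0,0],"xyz":[0,0,0.6],"jaw":10}]}'
cat > c.py <<'E'
import numpy as np,sys
psi,a,b=map(float,sys.argv[1:4]);n=int(sys.argv[4])
f=lambda t:50*np.array([np.cos(np.radians(psi+t)),np.sin(np.radians(psi+t))])
for k in range(1,n+1): print((f(a+(b-a)*k/n)-f(a)).round(1).tolist())
E
python3 c.py 230.9 0 45 6
```

```text
time_s: 11.32
eef_pos: [0.5239, -0.1602, 0.1549]
tool_rot: [-3.142, -0.0, 0.364]
ft_force: [-0.4, 0.6, -1.4]
grip_width: 0.0189
grasp_force: 58.7
time_s: 11.57
eef_pos: [0.5239, -0.1602, 0.1547]
tool_rot: [3.141, -0.0, 0.364]
ft_force: [-2.6, 0.0, 4.5]
grip_width: 0.0187
grasp_force: 59.5
[5.3, -3.8]
[11.1, -6.8]
[17.2, -9.1]
[23.6, -10.6]
[30.1, -11.2]
[36.7, -10.9]
```

```bash
python3 -m inch '{"steps":[{"delta_rot":[0,0,0],"xyz":[2.6,-2,0],"jaw":10},{"delta_rot":[0,0,0],"xyz":[5.3,-3.8,0],"jaw":10},{"delta_rot":[0,0,0],"xyz":[11.1,-6.8,0],"jaw":10},{"delta_rot":[0,0,0],"xyz":[17.2,-9.1,0],"jaw":10},{"delta_rot":[0,0,0],"xyz":[23.6,-10.6,0],"jaw":10},{"delta_rot":[0,0,0],"xyz":[30.1,-11.2,0],"jaw":10},{"delta_rot":[0,0,0],"xyz":[36.7,-10.9,0],"jaw":10},{"delta_rot":[0,0,0],"xyz":[36.7,-10.9,0],"jaw":10}]}'
cat > m.py <<'E'
from h import *
F=[];P=[]
for i in range(3):
    read_camera('wrist');s=get_state();F.append(s['ft_force']);P.append(s['eef_pos'])
p=np.mean(P,0);f=np.mean(F,0);T=rot(s['tool_rot']);H=np.array([.5671,-.1852])
d=p[:2]-H;r=np.hypot(*d);u=d/r;t=np.array([u[1],-u[0]])
print('t',round(s['time_s'],2),'p',p.round(4),'r',round(r*1e3,1),'ang cw',round((150-np.degrees(np.arctan2(d[1],d[0])))%360,1),'F',f.round(1),'Frad',round(f[:2]@u,1),'Fcw',round(f[:2]@t,1),'rot',np.round(s['tool_rot'],4))
E
python3 m.py; python3 c.py 230.9 45 180 12
```

```text
time_s: 12.23
eef_pos: [0.5549, -0.1377, 0.1547]
tool_rot: [3.14, 0.0, 0.363]
ft_force: [-1.5, -2.8, 5.7]
grip_width: 0.0188
grasp_force: 59.4
t 12.38 p [ 0.5548 -0.1377  0.1547] r 49.1 ang cw 45.5 F [-1.1 -2.4  4.2] Frad -2.0 Fcw -1.7 rot [ 3.1402e+00 -8.0000e-04  3.6310e-01]
[9.6, 2.0]
[18.6, 5.8]
[26.8, 11.2]
[33.7, 18.2]
[39.1, 26.4]
[42.8, 35.5]
[44.6, 45.1]
[44.6, 54.9]
[42.6, 64.5]
[38.8, 73.5]
[33.4, 81.6]
[26.4, 88.5]
```

```bash
python3 c.py 231.8 45 112.5 8
```

```text
[7.2, 1.4]
[14.2, 3.9]
[20.7, 7.3]
[26.6, 11.7]
[31.8, 16.8]
[36.2, 22.7]
[39.7, 29.2]
[42.2, 36.1]
```

```bash
python3 -m inch '{"steps":[{"delta_rot":[0,0,0],"xyz":[3.6,0.6,0],"jaw":10},{"delta_rot":[0,0,0],"xyz":[7.2,1.4,0],"jaw":10},{"delta_rot":[0,0,0],"xyz":[14.2,3.9,0],"jaw":10},{"delta_rot":[0,0,0],"xyz":[20.7,7.3,0],"jaw":10},{"delta_rot":[0,0,0],"xyz":[26.6,11.7,0],"jaw":10},{"delta_rot":[0,0,0],"xyz":[31.8,16.8,0],"jaw":10},{"delta_rot":[0,0,0],"xyz":[36.2,22.7,0],"jaw":10},{"delta_rot":[0,0,0],"xyz":[39.7,29.2,0],"jaw":10},{"delta_rot":[0,0,0],"xyz":[42.2,36.1,0],"jaw":10},{"delta_rot":[0,0,0],"xyz":[42.2,36.1,0],"jaw":10}]}'
sed -i 's/.5671,-.1852/.5668,-.1858/; s/(150-/(149.2-/' m.py; python3 m.py
```

```text
time_s: 13.22
eef_pos: [0.6064, -0.1563, 0.1547]
tool_rot: [-3.141, 0.001, 0.363]
ft_force: [-3.5, -1.8, 8.5]
grip_width: 0.0184
grasp_force: 59.6
t 13.37 p [ 0.6064 -0.1563  0.1547] r 49.4 ang cw 112.5 F [-2.8 -1.4  6.9] Frad -3.1 Fcw -0.6 rot [3.141e+00 4.000e-04 3.629e-01]
```

```bash
python3 - <<'E'
import numpy as np
from scipy.optimize import least_squares as L
P=np.array([[.5239,-.1602],[.5548,-.1377],[.6064,-.1563]])*1e3
print('free',L(lambda v:np.hypot(*(P-v[:2]).T)-v[2],[567,-186,50]).x)
for rr in ([50,50,50],[50,50.4,50.4]):
    v=L(lambda v:np.hypot(*(P-v[:2]).T)-rr,[567,-186]).x;d=P-v
    w=np.degrees(np.arctan2(d[:,1],d[:,0]));print(v.round(2),np.hypot(*d.T).round(2),'psi',(-(w-20.85)%360).round(2),'turn',(w[0]-w).round(2))
E
python3 c.py 231.4 112.8 180 8
```

```text
free [ 566.47109821 -186.1963082    49.88092263]
[ 566.47 -186.35] [49.97 50.03 49.97] psi [232.41 277.36 343.88] turn [  0.    44.94 111.47]
[ 566.26 -186.78] [50.  50.4 50.4] psi [232.96 277.71 343.64] turn [  0.    44.75 110.69]
[1.5, 7.2]
[1.9, 14.5]
[1.2, 21.8]
[-0.5, 28.9]
[-3.2, 35.7]
[-7.0, 42.0]
[-11.5, 47.7]
[-16.9, 52.7]
```

```bash
python3 c.py 232.4 111.5 181 8
```

```text
[1.5, 7.4]
[1.9, 15.0]
[1.2, 22.5]
[-0.7, 29.9]
[-3.6, 36.8]
[-7.6, 43.3]
[-12.5, 49.0]
[-18.2, 54.0]
```

```bash
python3 -m inch '{"steps":[{"delta_rot":[0,0,0],"xyz":[0.8,3.7,-0.2],"jaw":10},{"delta_rot":[0,0,0],"xyz":[1.5,7.4,-0.2],"jaw":10},{"delta_rot":[0,0,0],"xyz":[1.9,15,-0.2],"jaw":10},{"delta_rot":[0,0,0],"xyz":[1.2,22.5,-0.2],"jaw":10},{"delta_rot":[0,0,0],"xyz":[-0.7,29.9,-0.2],"jaw":10},{"delta_rot":[0,0,0],"xyz":[-3.6,36.8,-0.2],"jaw":10},{"delta_rot":[0,0,0],"xyz":[-7.6,43.3,-0.2],"jaw":10},{"delta_rot":[0,0,0],"xyz":[-12.5,49,-0.2],"jaw":10},{"delta_rot":[0,0,0],"xyz":[-18.2,54,-0.2],"jaw":10},{"delta_rot":[0,0,0],"xyz":[-18.2,54,-0.2],"jaw":10}]}'
sed -i 's/.5668,-.1858/.56647,-.1863/; s/(149.2-/(148.45-/' m.py; python3 m.py
```

```text
time_s: 14.2
eef_pos: [0.609, -0.2121, 0.1547]
tool_rot: [-3.14, -0.001, 0.364]
ft_force: [-0.7, 1.6, 3.8]
grip_width: 0.0186
grasp_force: 59.2
t 14.35 p [ 0.609  -0.212   0.1547] r 49.7 ang cw 179.6 F [-1.1  1.6  5.3] Frad -1.7 Fcw -0.8 rot [-3.1414e+00 -5.0000e-04  3.6410e-01]
```

```bash
python3 c.py 232.4 181 182.8 1; python3 c.py 232.4 181 89 11
```

```text
[-1.3, 0.9]
[5.5, -4.8]
[10.3, -10.3]
[14.2, -16.4]
[17.2, -23.1]
[19.2, -30.1]
[20.1, -37.3]
[20.0, -44.6]
[18.8, -51.8]
[16.6, -58.8]
[13.4, -65.3]
[9.3, -71.3]
```

```bash
python3 -m inch '{"steps":[{"delta_rot":[0,0,0],"xyz":[-1.3,0.9,0],"jaw":10},{"delta_rot":[0,0,0],"xyz":[-1.3,0.9,0],"jaw":10},{"delta_rot":[0,0,0],"xyz":[-1.3,0.9,0],"jaw":10}]}'; python3 m.py
python3 -m inch '{"steps":[{"delta_rot":[0,0,0],"xyz":[6.8,-5.7,0],"jaw":10},{"delta_rot":[0,0,0],"xyz":[11.6,-11.2,0],"jaw":10},{"delta_rot":[0,0,0],"xyz":[15.5,-17.3,0],"jaw":10},{"delta_rot":[0,0,0],"xyz":[18.5,-24,0],"jaw":10},{"delta_rot":[0,0,0],"xyz":[20.5,-31,0],"jaw":10},{"delta_rot":[0,0,0],"xyz":[21.4,-38.2,0],"jaw":10},{"delta_rot":[0,0,0],"xyz":[21.3,-45.5,0],"jaw":10},{"delta_rot":[0,0,0],"xyz":[20.1,-52.7,0],"jaw":10},{"delta_rot":[0,0,0],"xyz":[17.9,-59.7,0],"jaw":10},{"delta_rot":[0,0,0],"xyz":[14.7,-66.2,0],"jaw":10},{"delta_rot":[0,0,0],"xyz":[10.6,-72.2,0],"jaw":10},{"delta_rot":[0,0,0],"xyz":[10.6,-72.2,0],"jaw":10}]}'; python3 m.py; python3 c.py 232.4 89 183 12
```

```text
time_s: 14.6
eef_pos: [0.6087, -0.2125, 0.1547]
tool_rot: [-3.141, -0.002, 0.365]
ft_force: [1.0, 5.3, 5.2]
grip_width: 0.0188
grasp_force: 59.2
t 14.75 p [ 0.6086 -0.2126  0.1547] r 49.7 ang cw 180.5 F [1.1 5.1 5.1] Frad -1.8 Fcw -4.9 rot [-3.141e+00 -1.400e-03  3.648e-01]
time_s: 15.75
eef_pos: [0.592, -0.1438, 0.1548]
tool_rot: [3.139, -0.0, 0.363]
ft_force: [1.0, -0.2, 2.9]
grip_width: 0.0189
grasp_force: 59.2
t 15.9 p [ 0.592  -0.1438  0.1547] r 49.6 ang cw 89.5 F [-0.4 -0.3  6.2] Frad -0.4 Fcw -0.1 rot [3.1404e+00 7.0000e-04 3.6310e-01]
[3.9, 5.6]
[7.0, 11.7]
[9.2, 18.2]
[10.5, 24.9]
[10.9, 31.7]
[10.4, 38.5]
[8.9, 45.2]
[6.6, 51.6]
[3.4, 57.6]
[-0.6, 63.2]
[-5.3, 68.1]
[-10.7, 72.4]
```

```bash
python3 -m inch '{"steps":[{"delta_rot":[0,0,0],"xyz":[3.9,5.6,0],"jaw":10},{"delta_rot":[0,0,0],"xyz":[7,11.7,0],"jaw":10},{"delta_rot":[0,0,0],"xyz":[9.2,18.2,0],"jaw":10},{"delta_rot":[0,0,0],"xyz":[10.5,24.9,0],"jaw":10},{"delta_rot":[0,0,0],"xyz":[10.9,31.7,0],"jaw":10},{"delta_rot":[0,0,0],"xyz":[10.4,38.5,0],"jaw":10},{"delta_rot":[0,0,0],"xyz":[8.9,45.2,0],"jaw":10},{"delta_rot":[0,0,0],"xyz":[6.6,51.6,0],"jaw":10},{"delta_rot":[0,0,0],"xyz":[3.4,57.6,0],"jaw":10},{"delta_rot":[0,0,0],"xyz":[-0.6,63.2,0],"jaw":10},{"delta_rot":[0,0,0],"xyz":[-5.3,68.1,0],"jaw":10},{"delta_rot":[0,0,0],"xyz":[-10.7,72.4,0],"jaw":10}]}'; python3 m.py; python3 c.py 232.4 183 273 11;echo; python3 c.py 232.4 273 179 12
```

```text
time_s: 16.9
eef_pos: [0.6089, -0.2121, 0.1547]
tool_rot: [-3.139, -0.002, 0.365]
ft_force: [2.1, 4.7, 5.4]
grip_width: 0.0184
grasp_force: 59.8
t 17.05 p [ 0.6078 -0.2141  0.1547] r 49.8 ang cw 182.4 F [-0.6  2.3  7.1] Frad -1.8 Fcw -1.5 rot [-3.1407e+00  1.0000e-04  3.6330e-01]
[-6.1, 3.6]
[-12.7, 6.3]
[-19.7, 8.1]
[-26.8, 8.8]
[-33.9, 8.5]
[-40.9, 7.3]
[-47.7, 5.0]
[-54.0, 1.8]
[-59.9, -2.3]
[-65.1, -7.2]
[-69.5, -12.8]

[4.3, 5.3]
[9.2, 10.1]
[14.7, 14.1]
[20.8, 17.3]
[27.2, 19.6]
[33.9, 21.1]
[40.7, 21.6]
[47.5, 21.2]
[54.2, 19.9]
[60.6, 17.7]
[66.7, 14.6]
[72.4, 10.7]
```

```bash
python3 -m inch '{"steps":[{"delta_rot":[0,0,0],"xyz":[-6.1,3.6,0],"jaw":10},{"delta_rot":[0,0,0],"xyz":[-12.7,6.3,0],"jaw":10},{"delta_rot":[0,0,0],"xyz":[-19.7,8.1,0],"jaw":10},{"delta_rot":[0,0,0],"xyz":[-26.8,8.8,0],"jaw":10},{"delta_rot":[0,0,0],"xyz":[-33.9,8.5,0],"jaw":10},{"delta_rot":[0,0,0],"xyz":[-40.9,7.3,0],"jaw":10},{"delta_rot":[0,0,0],"xyz":[-47.7,5,0],"jaw":10},{"delta_rot":[0,0,0],"xyz":[-54,1.8,0],"jaw":10},{"delta_rot":[0,0,0],"xyz":[-59.9,-2.3,0],"jaw":10},{"delta_rot":[0,0,0],"xyz":[-65.1,-7.2,0],"jaw":10},{"delta_rot":[0,0,0],"xyz":[-69.5,-12.8,0],"jaw":10},{"delta_rot":[0,0,0],"xyz":[-69.5,-12.8,0],"jaw":10}]}'; python3 m.py
```

```text
time_s: 18.05
eef_pos: [0.5383, -0.2274, 0.1547]
tool_rot: [3.141, -0.0, 0.363]
ft_force: [1.4, -0.2, 3.3]
grip_width: 0.0186
grasp_force: 59.2
t 18.2 p [ 0.5383 -0.2274  0.1547] r 49.8 ang cw 272.8 F [-0.3 -0.5  6.8] Frad 0.6 Fcw -0.1 rot [3.1415e+00 6.0000e-04 3.6340e-01]
```

```bash
python3 -m inch '{"steps":[{"delta_rot":[0,0,0],"xyz":[4.3,5.3,0],"jaw":10},{"delta_rot":[0,0,0],"xyz":[9.2,10.1,0],"jaw":10},{"delta_rot":[0,0,0],"xyz":[14.7,14.1,0],"jaw":10},{"delta_rot":[0,0,0],"xyz":[20.8,17.3,0],"jaw":10},{"delta_rot":[0,0,0],"xyz":[27.2,19.6,0],"jaw":10},{"delta_rot":[0,0,0],"xyz":[33.9,21.1,0],"jaw":10},{"delta_rot":[0,0,0],"xyz":[40.7,21.6,0],"jaw":10},{"delta_rot":[0,0,0],"xyz":[47.5,21.2,0],"jaw":10},{"delta_rot":[0,0,0],"xyz":[54.2,19.9,0],"jaw":10},{"delta_rot":[0,0,0],"xyz":[60.6,17.7,0],"jaw":10},{"delta_rot":[0,0,0],"xyz":[66.7,14.6,0],"jaw":10},{"delta_rot":[0,0,0],"xyz":[72.1,10.9,0],"jaw":10}]}'; python3 m.py;  python3 c.py 232.4 179.5 275 12
```

```text
time_s: 19.2
eef_pos: [0.6081, -0.2136, 0.1547]
tool_rot: [3.141, 0.005, 0.362]
ft_force: [-6.0, -3.9, 11.1]
grip_width: 0.0186
grasp_force: 59.9
t 19.35 p [ 0.6092 -0.2118  0.1547] r 49.7 ang cw 179.3 F [-2.5 -0.6  8.8] Frad -1.8 Fcw 1.9 rot [-3.1414e+00  2.1000e-03  3.6380e-01]
[-5.7, 3.9]
[-12.0, 7.0]
[-18.6, 9.1]
[-25.4, 10.4]
[-32.3, 10.6]
[-39.2, 9.9]
[-46.0, 8.3]
[-52.4, 5.8]
[-58.5, 2.3]
[-64.0, -1.9]
[-68.8, -6.8]
[-73.0, -12.4]
```

```bash
python3 -m inch '{"steps":[{"delta_rot":[0,0,0],"xyz":[-5.7,3.9,-0.1],"jaw":10},{"delta_rot":[0,0,0],"xyz":[-12,7,-0.1],"jaw":10},{"delta_rot":[0,0,0],"xyz":[-18.6,9.1,-0.1],"jaw":10},{"delta_rot":[0,0,0],"xyz":[-25.4,10.4,-0.1],"jaw":10},{"delta_rot":[0,0,0],"xyz":[-32.3,10.6,-0.1],"jaw":10},{"delta_rot":[0,0,0],"xyz":[-39.2,9.9,-0.1],"jaw":10},{"delta_rot":[0,0,0],"xyz":[-46,8.3,-0.1],"jaw":10},{"delta_rot":[0,0,0],"xyz":[-52.4,5.8,-0.1],"jaw":10},{"delta_rot":[0,0,0],"xyz":[-58.5,2.3,-0.1],"jaw":10},{"delta_rot":[0,0,0],"xyz":[-64,-1.9,-0.1],"jaw":10},{"delta_rot":[0,0,0],"xyz":[-68.8,-6.8,-0.1],"jaw":10},{"delta_rot":[0,0,0],"xyz":[-73,-12.4,-0.1],"jaw":10}]}'; python3 m.py;  python3 c.py 232.4 275 299 12
```

```text
time_s: 20.35
eef_pos: [0.5382, -0.2273, 0.1548]
tool_rot: [3.139, -0.002, 0.363]
ft_force: [4.4, -3.0, 2.3]
grip_width: 0.0189
grasp_force: 59.2
t 20.5 p [ 0.5368 -0.2263  0.1547] r 49.8 ang cw 275.0 F [ 0.7 -1.3  5.6] Frad 0.6 Fcw -1.3 rot [3.1415e+00 8.0000e-04 3.6340e-01]
[-0.9, -1.5]
[-1.8, -3.0]
[-2.6, -4.6]
[-3.3, -6.1]
[-4.0, -7.7]
[-4.7, -9.3]
[-5.3, -11.0]
[-5.8, -12.7]
[-6.3, -14.3]
[-6.7, -16.0]
[-7.0, -17.7]
[-7.3, -19.5]
```

```bash
cat > chk.py <<'E'
from h import *
s=get_state();p=s['eef_pos'];f=s['ft_force'];H=np.array([.56647,-.1863])
d=p[:2]-H;u=d/np.hypot(*d);t=np.array([u[1],-u[0]]);F=-f[:2]@t
print('CHK t',round(s['time_s'],2),'ang',round((148.45-np.degrees(np.arctan2(d[1],d[0])))%360,2),'push',round(F,1),'rad',round(f[:2]@u,1))
raise SystemExit(F>8.5)
E
for a in 275 279 283 287 291 295 299 303 307 311 315 319 323 327 331 335 339; do echo $a $(python3 c.py 232.4 $a $((a+4)) 2); done
```

```text
275 [-0.9, -1.5] [-1.8, -3.0]
279 [-0.8, -1.5] [-1.6, -3.1]
283 [-0.7, -1.6] [-1.3, -3.2]
287 [-0.6, -1.6] [-1.1, -3.3]
291 [-0.5, -1.7] [-0.9, -3.4]
295 [-0.4, -1.7] [-0.6, -3.4]
299 [-0.2, -1.7] [-0.4, -3.5]
303 [-0.1, -1.7] [-0.2, -3.5]
307 [0.0, -1.7] [0.1, -3.5]
311 [0.1, -1.7] [0.3, -3.5]
315 [0.3, -1.7] [0.6, -3.4]
319 [0.4, -1.7] [0.8, -3.4]
323 [0.5, -1.7] [1.0, -3.3]
327 [0.6, -1.6] [1.3, -3.2]
331 [0.7, -1.6] [1.5, -3.2]
335 [0.8, -1.5] [1.7, -3.0]
339 [0.9, -1.5] [1.9, -2.9]
```

```bash
python3 -m inch '{"steps":[{"delta_rot":[0,0,0],"xyz":[-0.5,-0.8,0],"jaw":10},{"delta_rot":[0,0,0],"xyz":[-0.9,-1.5,0],"jaw":10},{"delta_rot":[0,0,0],"xyz":[-1.4,-2.3,0],"jaw":10},{"delta_rot":[0,0,0],"xyz":[-1.8,-3,0],"jaw":10}]}' >/dev/null; python3 chk.py && python3 -m inch '{"steps":[{"delta_rot":[0,0,0],"xyz":[-0.4,-0.8,0],"jaw":10},{"delta_rot":[0,0,0],"xyz":[-0.8,-1.5,0],"jaw":10},{"delta_rot":[0,0,0],"xyz":[-1.2,-2.3,0],"jaw":10},{"delta_rot":[0,0,0],"xyz":[-1.6,-3.1,0],"jaw":10}]}' >/dev/null; python3 chk.py && python3 -m inch '{"steps":[{"delta_rot":[0,0,0],"xyz":[-0.3,-0.8,0],"jaw":10},{"delta_rot":[0,0,0],"xyz":[-0.7,-1.6,0],"jaw":10},{"delta_rot":[0,0,0],"xyz":[-1,-2.4,0],"jaw":10},{"delta_rot":[0,0,0],"xyz":[-1.3,-3.2,0],"jaw":10}]}' >/dev/null; python3 chk.py
```

```text
CHK t 20.83 ang 277.61 push 5.8 rad 0.9
CHK t 20.83 ang 277.61 push 5.8 rad 0.9
CHK t 20.83 ang 277.61 push 5.8 rad 0.9False
False
False
```

```bash
sed -i 's/SystemExit(F>8.5)/SystemExit(int(F>8.5))/' chk.py
python3 -m inch '{"steps":[{"delta_rot":[0,0,0],"xyz":[-0.4,-0.8,0],"jaw":10},{"delta_rot":[0,0,0],"xyz":[-0.8,-1.5,0],"jaw":10},{"delta_rot":[0,0,0],"xyz":[-1.2,-2.3,0],"jaw":10},{"delta_rot":[0,0,0],"xyz":[-1.6,-3.1,0],"jaw":10}]}' >/dev/null; python3 chk.py && python3 -m inch '{"steps":[{"delta_rot":[0,0,0],"xyz":[-0.3,-0.8,0],"jaw":10},{"delta_rot":[0,0,0],"xyz":[-0.7,-1.6,0],"jaw":10},{"delta_rot":[0,0,0],"xyz":[-1,-2.4,0],"jaw":10},{"delta_rot":[0,0,0],"xyz":[-1.3,-3.2,0],"jaw":10}]}' >/dev/null && python3 chk.py && python3 -m inch '{"steps":[{"delta_rot":[0,0,0],"xyz":[-0.3,-0.8,0],"jaw":10},{"delta_rot":[0,0,0],"xyz":[-0.6,-1.6,0],"jaw":10},{"delta_rot":[0,0,0],"xyz":[-0.9,-2.5,0],"jaw":10},{"delta_rot":[0,0,0],"xyz":[-1.1,-3.3,0],"jaw":10}]}' >/dev/null && python3 chk.py && python3 -m inch '{"steps":[{"delta_rot":[0,0,0],"xyz":[-0.2,-0.8,0],"jaw":10},{"delta_rot":[0,0,0],"xyz":[-0.5,-1.7,0],"jaw":10},{"delta_rot":[0,0,0],"xyz":[-0.7,-2.5,0],"jaw":10},{"delta_rot":[0,0,0],"xyz":[-0.9,-3.4,0],"jaw":10}]}' >/dev/null && python3 chk.py
```

```text
CHK t 21.17 ang 281.65 push 5.4 rad 0.7
CHK t 21.5 ang 285.62 push 4.6 rad 0.9
CHK t 21.83 ang 289.74 push 4.1 rad 0.7
CHK t 22.17 ang 293.84 push 4.7 rad -0.6
```

```bash
python3 -m inch '{"steps":[{"delta_rot":[0,0,0],"xyz":[-0.2,-0.8,0],"jaw":10},{"delta_rot":[0,0,0],"xyz":[-0.3,-1.7,0],"jaw":10},{"delta_rot":[0,0,0],"xyz":[-0.5,-2.6,0],"jaw":10},{"delta_rot":[0,0,0],"xyz":[-0.6,-3.4,0],"jaw":10}]}' >/dev/null; python3 chk.py && python3 -m inch '{"steps":[{"delta_rot":[0,0,0],"xyz":[-0.1,-0.9,0],"jaw":10},{"delta_rot":[0,0,0],"xyz":[-0.2,-1.7,0],"jaw":10},{"delta_rot":[0,0,0],"xyz":[-0.3,-2.6,0],"jaw":10},{"delta_rot":[0,0,0],"xyz":[-0.4,-3.5,0],"jaw":10}]}' >/dev/null && python3 chk.py && python3 -m inch '{"steps":[{"delta_rot":[0,0,0],"xyz":[0,-0.9,0],"jaw":10},{"delta_rot":[0,0,0],"xyz":[-0.1,-1.7,0],"jaw":10},{"delta_rot":[0,0,0],"xyz":[-0.1,-2.6,0],"jaw":10},{"delta_rot":[0,0,0],"xyz":[-0.2,-3.5,0],"jaw":10}]}' >/dev/null && python3 chk.py && python3 -m inch '{"steps":[{"delta_rot":[0,0,0],"xyz":[0,-0.9,0],"jaw":10},{"delta_rot":[0,0,0],"xyz":[0,-1.7,0],"jaw":10},{"delta_rot":[0,0,0],"xyz":[0,-2.6,0],"jaw":10},{"delta_rot":[0,0,0],"xyz":[0.1,-3.5,0],"jaw":10}]}' >/dev/null && python3 chk.py
```

```text
CHK t 22.5 ang 297.8 push 4.2 rad 1.0
CHK t 22.83 ang 301.8 push 5.4 rad -0.0
CHK t 23.17 ang 305.85 push 4.6 rad -0.3
CHK t 23.5 ang 309.86 push 4.9 rad 0.6
```

Still free at 310°. I'll carry on.

```bash
python3 -m inch '{"steps":[{"delta_rot":[0,0,0],"xyz":[0.1,-0.9,0],"jaw":10},{"delta_rot":[0,0,0],"xyz":[0.1,-1.7,0],"jaw":10},{"delta_rot":[0,0,0],"xyz":[0.2,-2.6,0],"jaw":10},{"delta_rot":[0,0,0],"xyz":[0.3,-3.5,0],"jaw":10}]}' >/dev/null; python3 chk.py && python3 -m inch '{"steps":[{"delta_rot":[0,0,0],"xyz":[0.1,-0.9,0],"jaw":10},{"delta_rot":[0,0,0],"xyz":[0.3,-1.7,0],"jaw":10},{"delta_rot":[0,0,0],"xyz":[0.4,-2.6,0],"jaw":10},{"delta_rot":[0,0,0],"xyz":[0.6,-3.4,0],"jaw":10}]}' >/dev/null && python3 chk.py && python3 -m inch '{"steps":[{"delta_rot":[0,0,0],"xyz":[0.2,-0.8,0],"jaw":10},{"delta_rot":[0,0,0],"xyz":[0.4,-1.7,0],"jaw":10},{"delta_rot":[0,0,0],"xyz":[0.6,-2.5,0],"jaw":10},{"delta_rot":[0,0,0],"xyz":[0.8,-3.4,0],"jaw":10}]}' >/dev/null && python3 chk.py && python3 -m inch '{"steps":[{"delta_rot":[0,0,0],"xyz":[0.2,-0.8,0],"jaw":10},{"delta_rot":[0,0,0],"xyz":[0.5,-1.7,0],"jaw":10},{"delta_rot":[0,0,0],"xyz":[0.8,-2.5,0],"jaw":10},{"delta_rot":[0,0,0],"xyz":[1,-3.3,0],"jaw":10}]}' >/dev/null && python3 chk.py
```

```text
CHK t 23.83 ang 313.9 push 6.1 rad -0.7
CHK t 24.17 ang 317.88 push 4.6 rad -0.7
CHK t 24.5 ang 320.88 push 7.8 rad -0.2
CHK t 24.83 ang 323.68 push 9.5 rad -1.0
```

```bash
python3 -m inch '{"steps":[{"delta_rot":[0,0,0],"xyz":[0,0,0],"jaw":10},{"delta_rot":[0,0,0],"xyz":[0,0,0],"jaw":10}]}'; python3 m.py
```

```text
time_s: 25.0
eef_pos: [0.5168, -0.1903, 0.1548]
tool_rot: [3.138, 0.001, 0.361]
ft_force: [1.1, -8.6, 4.1]
grip_width: 0.0187
grasp_force: 59.6
t 25.15 p [ 0.5167 -0.1903  0.1548] r 49.9 ang cw 323.8 F [ 1.9 -9.3  4.7] Frad -1.2 Fcw -9.4 rot [3.1381e+00 1.3000e-03 3.6130e-01]
```

```bash
python3 -m inch '{"steps":[{"delta_rot":[0,0,0],"xyz":[0.3,-0.8,0],"jaw":10},{"delta_rot":[0,0,0],"xyz":[0.5,-1.6,0],"jaw":10},{"delta_rot":[0,0,0],"xyz":[0.5,-1.6,0],"jaw":10},{"delta_rot":[0,0,0],"xyz":[0.5,-1.6,0],"jaw":10},{"delta_rot":[0,0,0],"xyz":[0.5,-1.6,0],"jaw":10}]}'; python3 m.py
```

```text
time_s: 25.57
eef_pos: [0.5166, -0.1892, 0.1548]
tool_rot: [3.138, 0.001, 0.361]
ft_force: [1.4, -10.3, 4.2]
grip_width: 0.0186
grasp_force: 59.6
t 25.72 p [ 0.5166 -0.1892  0.1548] r 49.9 ang cw 325.2 F [  1.4 -10.3   4.8] Frad -0.8 Fcw -10.4 rot [3.1375e+00 1.3000e-03 3.6090e-01]
```

```bash
python3 -m inch '{"steps":[{"delta_rot":[0,0,0],"xyz":[-0.4,1.3,0],"jaw":10},{"delta_rot":[0,0,0],"xyz":[-0.7,2.4,0],"jaw":10},{"delta_rot":[0,0,0],"xyz":[-0.7,2.4,0],"jaw":10}]}'; python3 m.py
python3 -m inch '{"steps":[{"delta_rot":[0,0,0],"xyz":[0,0,0],"jaw":24},{"delta_rot":[0,0,0],"xyz":[0,0,0],"jaw":30},{"delta_rot":[0,0,0],"xyz":[0,0,0],"jaw":50},{"delta_rot":[0,0,0],"xyz":[0,0,0],"jaw":50},{"delta_rot":[0,0,0],"xyz":[0,0,0],"jaw":50},{"delta_rot":[0,0,0],"xyz":[0,0,0],"jaw":50},{"delta_rot":[0,0,0],"xyz":[0,0,0],"jaw":50}]}'; python3 m.py
```

```text
time_s: 25.97
eef_pos: [0.5167, -0.1895, 0.1547]
tool_rot: [3.14, 0.001, 0.362]
ft_force: [0.4, -5.1, 6.1]
grip_width: 0.0184
grasp_force: 59.9
t 26.12 p [ 0.5166 -0.1895  0.1547] r 49.9 ang cw 324.8 F [ 0.7 -5.5  6.1] Frad -0.4 Fcw -5.5 rot [3.1402e+00 1.2000e-03 3.6240e-01]
time_s: 26.7
eef_pos: [0.5167, -0.1876, 0.1545]
tool_rot: [-3.141, 0.0, 0.364]
ft_force: [0.6, 0.1, -0.6]
grip_width: 0.0497
grasp_force: 0.0
t 26.85 p [ 0.5168 -0.1877  0.1545] r 49.7 ang cw 326.8 F [-0.5 -0.1 -0.6] Frad 0.6 Fcw -0.1 rot [-3.1415  0.      0.3639]
```

Released cleanly. Next I retract upward, then check from the side and with the wrist camera.

```bash
python3 -m inch '{"steps":[{"delta_rot":[0,0,0],"xyz":[0,0,-10],"jaw":50},{"delta_rot":[0,0,0],"xyz":[0,0,-30],"jaw":50},{"delta_rot":[0,0,0],"xyz":[0,0,-55],"jaw":50},{"delta_rot":[0,0,0],"xyz":[0,0,-80],"jaw":50},{"delta_rot":[0,0,0],"xyz":[-20,0,-100],"jaw":50},{"delta_rot":[0,0,0],"xyz":[-50,0,-110],"jaw":50},{"delta_rot":[0,0,0],"xyz":[-50,0,-110],"jaw":50},{"delta_rot":[0,0,0],"xyz":[-50,0,-110],"jaw":50}]}'
python3 - <<'E'
from h import *
s=get_state();c=read_camera('scene');w=read_camera('wrist')
H=np.array([.56647,-.1863]);a=np.radians(148.45-324.8);hp=np.r_[H+.05*np.array([np.cos(a),np.sin(a)]),.138]
print(hp,s['ft_force'].round(1))
for n,k in (('scene',c),('wrist',w)):
    print(n,'exp origin px',proj(k,hp).round(1),'top',proj(k,hp+[0,0,.062]).round(1),[(r['confidence'],r['position']) for r in spot_point(n,'handle')[:2]])
A=cv2.resize(c['color'][180:380,380:580],(400,400),interpolation=cv2.INTER_CUBIC)
B=cv2.resize(w['color'][60:360,180:480],(400,400))
cv2.imwrite('pics/end.png',np.hstack([A,B])[:,:,::-1])
E
```

```text
time_s: 27.52
eef_pos: [0.4694, -0.2065, 0.2662]
tool_rot: [3.139, -0.001, 0.361]
ft_force: [1.1, 0.5, 0.3]
grip_width: 0.0504
grasp_force: 0.0
[ 0.51657142 -0.18948307  0.138     ] [1.1 0.5 0.3]
scene exp origin px [471.5 279.3] top [477.9 236.1] [(0.94, [470.9, 281.6]), (0.79, [301.7, 268.4])]
wrist exp origin px [322.8 155.7] top [324.1 171.2] [(0.57, [328.2, 157.6])]
```

View pics/end.png

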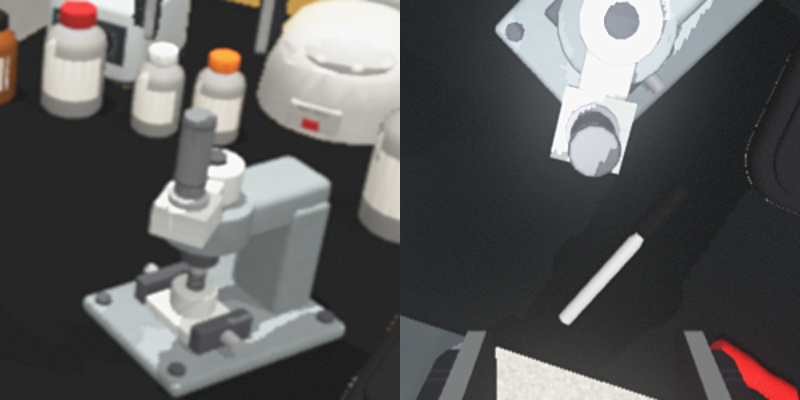

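The handle stands upright with its collar on the crank arm: scene view about (471,281), expected (471.5,279). The gripper is clear.

```bash
python3 -c "
from plant import *
print(job_done())"
```

```text
the job is handed in; nothing more can be done
None
```

I seated the handle in the crank, ran the two half-forward, quarter-back steps, pressed the tap onto the bottom at about 5–6 N beyond normal turning, released it with the handle still seated, and handed the job in at about 28 s.

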